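Rescue the pen case from under the books

ROBOT

A 7-joint arm with a two-finger parallel gripper is mounted at the origin on the work surface. World frame = base frame: x ahead of the robot, y to its left, z up, the work surface at z = 0. Lengths are in m, angles in rad, forces in N, time in s.
With the tool pointing down it reaches from about 0.4 to 0.85 m from the base axis. Payload 4.5 kg.
Tool frame: the origin (TCP) lies at the very end of the fingers, on their centre line; the grasp point (between the pads) lies 19 mm behind it (r.grip_point_offset is the distance from the TCP to the grasp point, in m); y points along the fingers, x is the direction in which the jaws open and shut, and the axes are right-handed (so a half turn about y gives the same grasp; the last joint's range is limited). The gripper opens to 88 mm and grips with 3 to 60 N. Pads are 18 mm wide; open, the fingers measure 123 mm over their backs; the gripper's body (75 mm by 187 mm) begins 45 mm behind the grasp point.
Start: joints at [0.034, 0.689, -0.195, 1.565, 0.157, 0.902, -0.215], TCP at [0.625, 0, 0.239] pointing down, gripper open.
Joint ranges: [-3.01, 3.01], [-0.46, 2.08], [-1.47, 1.51], [0.13, 2.56], [-1, 4.14], [0.04, 2.09], [-2.66, 2.66]. Speed limits (rad/s): [2.57, 2.57, 3.14, 3.14, 3.14, 3.14, 3.14].

INTERFACE

Orientations are given as a unit quaternion [x, y, z, w].
In Python, from plant import get_state, snapshot, camera_params, job, r gives the robot as it stands.
- The arm moves only by the tool carry_out, never from a script. Its arguments are lists of equal length, an entry for each row: "offset": the shift along the world's x, y, z in m, a list of three; "twist": the turn about the world's z in degrees. In form: {"offset": [[tx, ty, tz], ...], "twist": [twist, ...]}. A call has 1 to 8 rows; each row shifts and turns the commanded pose from where the row before left it; what a row does not reach is not made up. A row lasts 1/8 s, in which the tool goes at most 62.5 mm and 10.7 degrees, less where a joint would pass 70% of its speed; a pose out of reach is approached as far as the arm can. A call with a gripper value outside its range is refused whole. "grip" is the finger opening in m, from 0 to 0.0881, set as the call begins (left out, the last holds). The fingers move at their own pace and stop on an object; "newtons" is the grip in N (left out, the last holds). Time passes only in rows, so rows that do not move let the fingers close. It gives the time, the measured TCP pose, the force and the opening at its end, in the units of the state.
- get_state(): the state, without advancing time (a new reading comes with each control period).
- snapshot(name): name is "scene" or "side" or "wrist"; returns the picture (400x640x3 uint8, red, green, blue); there is no depth.
- camera_params(name): a dict with "camera_matrix" (3x3 intrinsics, pixels), "eye" and "orientation" of the camera in the world. Camera axes: x right, y up, looking along -z (the intrinsics and any distortion apply to the point x, -y, -z); pixel columns grow to the right and rows downward; lengths in m; the calibration is good to about 2 mm. A picture is of the moment at which its call begins: read the wrist's pose just before it. camera_params takes no time and is no camera call; for the wrist camera it gives the pose at the moment of the call.
- job.finish_job(): hands the job in, once; it reports no verdict.
The state is a dict: "clock": time; "q": joint angles; "qd": joint speeds; "joint_torque": joint torques, N m; "tool_pos": TCP position; "eef_rot": TCP orientation; "contact_force": force on the tool from outside, world axes, zero at the start; "moment": the same for the moment, N m; "opening": opening from 0.0 (shut) to 1.0 (fully open).
Only numpy, scipy, OpenCV 4.12 (cv2) and the standard library are available. Lean on these libraries where they do the work, as an engineer would, in place of code of your own. Each camera call takes 0.05 s, during which the arm holds its last target. There are 200 camera calls.

TASK

Before these books are packed, slide the red pen case flat along the table, straight out from under its two books, leaving the books lying one on the other against their bookend. Then lay the case flat in the middle of the cork pad, lengthwise along it and wholly on it, and let go.

Things in the scene. Friction and masses are not known exactly. Their poses are not given: they have to be found in the camera images.
- red_case: Flat red pen case, 200 x 50 x 14 mm (x, y, z), rigid, 70 g. Origin at the centre of its underside; x along its length. Its -x end (brass clasp) sticks out 77 to 93 mm, towards the robot's right, from the arch of a dark wooden bookend; the rest lies under the two books. Grip it there across its width, 40 mm or more from the arch, and pull slowly along its -x (a few newtons); it can be carried so.
- red_lower_book: Lower book on the red case: green, 148 x 105 x 24 mm (x, y, z), 190 g, loose, x along the case; origin at the centre of its underside. Its -x edge lies just behind the fixed bookend: an arch 126 mm wide, 55 high, 16 thick, opening 70 wide and 24 high, which lets the case through but holds the books back. The case is clear of it when they are 174 mm apart along x; the book then sinks to the table.
- red_upper_book: Upper book on the red case: cream cover with an orange block, 148 x 105 x 18 mm (x, y, z), 140 g, loose, lying on the lower book. Origin at the centre of its underside. (A blue case under two other books in a like bookend, some 200 mm nearer to or farther from the robot, is a bystander.)
- pad: Cork pad fixed to the table on the robot's right, 260 x 140 x 4 mm (x, y, z), origin at the centre of its underside, x along its length; the pad's x points roughly to the robot's left, as the case's does.

How it is judged:
On the way:
1. the red case has been slid, lying flat on the table, out from under the books (at most about 10 mm of it is still below the lower book's edge, in the arch), both books level (x of red_case in the frame of red_lower_book below -0.165 m and height (world z) of red_case below 0.012 m and angle between each of red_case, red_lower_book, red_upper_book's own z axis and vertical below 0.17 rad), for 0.1 s.
At the end, for the whole second after the job is handed in: The red case lies still and flat on the cork pad, its centre within 30 mm lengthwise and 40 mm crosswise of the pad's centre and its length within 0.2 rad of the pad's; both books lie flat, one on the other within 30 mm, each within 40 mm of where it began (x of red_case in the frame of pad between -0.03 and 0.03 m and y of red_case in the frame of pad between -0.04 and 0.04 m and angle between the x axis of red_case and the x axis of pad, either way round below 0.2 rad and height (world z) of red_case below 0.012 m and angle between red_case's own z axis and vertical below 0.08 rad and linear speed of each of red_case, red_upper_book below 0.02 m/s and distance of each of red_lower_book, red_upper_book from where it was at the start of the episode below 0.04 m and angle between each of red_lower_book, red_upper_book's own z axis and vertical below 0.1 rad and horizontal distance between red_upper_book and red_lower_book below 0.03 m); the robot touches nothing.
It fails at once if a book of the stack is tipped by more than 0.4 rad (angle between any of red_lower_book, red_upper_book's own z axis and vertical above 0.4 rad).
It fails at once if a book of the stack is moved more than 50 mm from where it began (distance of any of red_lower_book, red_upper_book from where it was at the start of the episode above 0.05 m).
It also fails if it takes over 40 s, if anything falls off the work surface, if the arm or the gripper's body presses on something with over 40 N, if the wrist force passes 120 N, or if a joint passes its speed limit or range.

## Working session

There is one attempt and no reset: what is moved stays moved. The work goes in short steps, Python scripts to look and compute and a tool call to move; the robot and the scene stay as the last step left them, time stands still between calls to the robot, and variables do not carry over. Pictures are saved under pics/ and viewed, about 8 in all and at most 12, crops included, and the job is handed in when it is done.

Besides the shell and the picture viewer there is one more tool, called after "Request:" in YAML: its name, and indented under it one key for each argument. carry_out: Moves the arm, as the interface text tells. Its arguments: {"type":"object","properties":{"offset":{"type":"array"},"twist":{"type":"array"},"grip":{"type":"number"},"newtons":{"type":"number"}},"required":["offset","twist"]}

```bash
mkdir -p pics; ls; cat > h.py <<'E'
import numpy as np, cv2
from scipy.spatial.transform import Rotation as R
from plant import get_state, snapshot, camera_params, job, r
def ray(cp,uv,z):
    K=np.array(cp["camera_matrix"]); uv=np.atleast_2d(np.array(uv,float))
    d=np.c_[uv,np.ones(len(uv))]@np.linalg.inv(K).T
    d=d*[1,-1,-1]; d=R.from_quat(cp["orientation"]).apply(d); e=np.array(cp["eye"])
    return e+d*((z-e[2])/d[:,2])[:,None]
def proj(cp,p):
    K=np.array(cp["camera_matrix"]); c=R.from_quat(cp["orientation"]).inv().apply(np.atleast_2d(p)-np.array(cp["eye"]))*[1,-1,-1]
    u=c@K.T; return u[:,:2]/u[:,2:]
def save(n,im): cv2.imwrite(n,im[:,:,::-1])
E
python3 - <<'E'
from h import *
s=get_state(); print(s)
for n in("scene","side"):
    im=snapshot(n); save(f"pics/{n}0.png",im); c=camera_params(n); print(n,{k:(v if isinstance(v,dict) else np.round(v,4).tolist()) for k,v in c.items() if not isinstance(v,str)})
E
```

```text
pics
{'clock': 0.0, 'q': array([ 0.03382904,  0.69000901, -0.19448987,  1.5663155 ,  0.15727051,
        0.90246689, -0.21508122]), 'qd': array([-0.00117772,  0.00078737,  0.00010967, -0.00033567, -0.00138269,
       -0.00111364,  0.00078076]), 'joint_torque': array([ 3.38560185e-04, -5.27571630e+01, -1.26686912e+00, -1.53434461e+01,
       -5.26333472e-02,  6.56995355e-03,  1.65937727e-04]), 'tool_pos': array([ 6.24386808e-01, -7.08975797e-05,  2.37901382e-01]), 'eef_rot': array([ 7.07147392e-01, -6.27548646e-04, -6.51402027e-04, -7.07065590e-01]), 'contact_force': array([-0.70299894, -0.29503395,  0.47107563]), 'moment': array([0.01390509, 0.00776544, 0.01002164]), 'opening': 1.0018078122585115}
scene {'camera_matrix': [[380.7669, 0.0, 316.4182], [0.0, 380.7669, 206.39], [0.0, 0.0, 1.0]], 'eye': [1.2558, 0.1246, 0.5945], 'orientation': [0.281, 0.3393, 0.7006, 0.5613]}
side {'camera_matrix': [[472.4245, 0.0, 319.456], [0.0, 472.4245, 198.5847], [0.0, 0.0, 1.0]], 'eye': [0.1099, -0.6164, 0.8237], 'orientation': [0.3562, -0.1297, -0.2976, 0.8762]}
```

View pics/scene0.png

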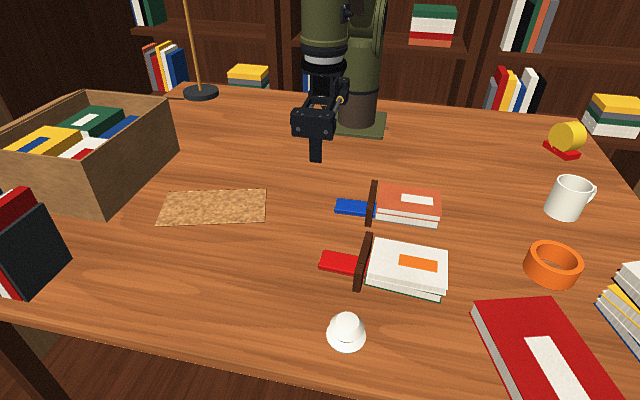

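View pics/side0.png

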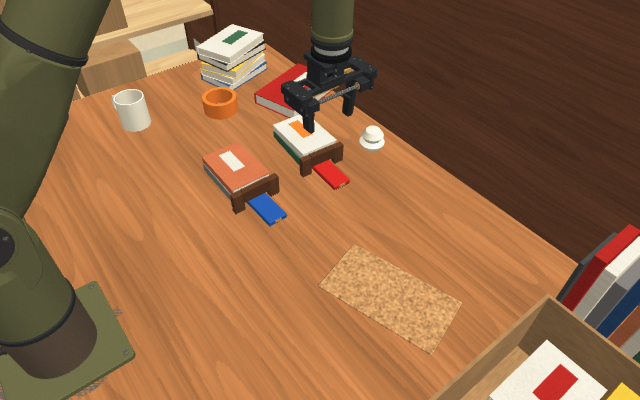

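The scene view shows the red case's free end near (335,262) and the pad near (212,206). In the side view they are at (331,174) and (391,298).

```bash
python3 - <<'E'
from h import *
for n,cr,cp_ in(("scene",(310,240,375,285),(150,180,275,232)),("side",(300,145,360,195),(310,235,475,360))):
    im=cv2.imread(f"pics/{n}0.png"); c=camera_params(n)
    h=cv2.cvtColor(im,cv2.COLOR_BGR2HSV)
    def poly(mask,box,z):
        m=np.zeros_like(mask); x0,y0,x1,y1=box; m[y0:y1,x0:x1]=mask[y0:y1,x0:x1]
        m=cv2.morphologyEx(m,cv2.MORPH_CLOSE,np.ones((5,5)))
        ct=max(cv2.findContours(m,cv2.RETR_EXTERNAL,cv2.CHAIN_APPROX_NONE)[0],key=cv2.contourArea)
        p=ray(c,ct[:,0,:],z)[:,:2].astype(np.float32)
        rc=cv2.minAreaRect(p); print(n,np.round(rc[0],4),np.round(rc[1],4),round(rc[2],2)); print(np.round(cv2.boxPoints(rc),4).tolist())
        q=cv2.approxPolyDP(ct,4,True)[:,0]; print(' poly',q.tolist(),np.round(ray(c,q,z)[:,:2],4).tolist())
    H,S,V=cv2.split(h)
    red=(((H<6)|(H>172))&(S>190)&(V>110)).astype(np.uint8)*255
    topred=red
    poly(red,cr,.014)
    cork=((H>10)&(H<25)&(V>150)&(S<165)).astype(np.uint8)*255
    poly(cork,cp_,.004)
    x0,y0,x1,y1=cp_
    print(h[(y0+y1)//2,(x0+x1)//2],h[y0+3,x0+3])
s=cv2.imread("pics/scene0.png")[225:310,305:465]; t=cv2.imread("pics/side0.png")[100:200,260:370]
cv2.imwrite("pics/c1.png",np.hstack([cv2.resize(s,(480,255),interpolation=2),cv2.resize(t,(280,255),interpolation=2)]))
E
```

```text
scene [0.6971 0.0566] [0.0766 0.0591] 87.16
[[0.6657000184059143, 0.019899999722838402], [0.7246999740600586, 0.017000000923871994], [0.7285000085830688, 0.0934000015258789], [0.6694999933242798, 0.09629999846220016]]
 poly [[323, 251], [319, 269], [353, 276], [357, 256]] [[0.6717, 0.0201], [0.725, 0.0226], [0.7283, 0.0934], [0.6702, 0.094]]
scene [ 0.5589 -0.302 ] [0.2137 0.3514] 13.33
[[0.41440001130104065, -0.15559999644756317], [0.49540001153945923, -0.4975999891757965], [0.7034000158309937, -0.44830000400543213], [0.6223000288009644, -0.1062999963760376]]
 poly [[151, 181], [150, 231], [274, 231], [274, 180]] [[0.5002, -0.4965], [0.6873, -0.386], [0.6223, -0.1063], [0.4178, -0.1699]]
[ 15 139 209] [ 12 170 185]
side [0.686 0.058] [0.1009 0.0546] 87.0
[[0.6560999751091003, 0.009100000374019146], [0.7106000185012817, 0.006200000178068876], [0.7159000039100647, 0.10700000077486038], [0.6614000201225281, 0.10980000346899033]]
 poly [[312, 168], [334, 189], [348, 182], [328, 160]] [[0.6614, 0.1039], [0.6578, 0.0099], [0.7016, 0.0083], [0.7139, 0.1037]]
side [ 0.5864 -0.2964] [0.2967 0.3735] 52.86
[[0.3479999899864197, -0.3018999993801117], [0.645799994468689, -0.527400016784668], [0.8248999714851379, -0.29089999198913574], [0.5271000266075134, -0.06539999693632126]]
 poly [[310, 235], [310, 359], [474, 359], [474, 235]] [[0.5271, -0.0654], [0.3493, -0.3008], [0.5881, -0.4837], [0.8249, -0.2909]]
[ 15 137 194] [ 13 156 201]
```

View pics/c1.png

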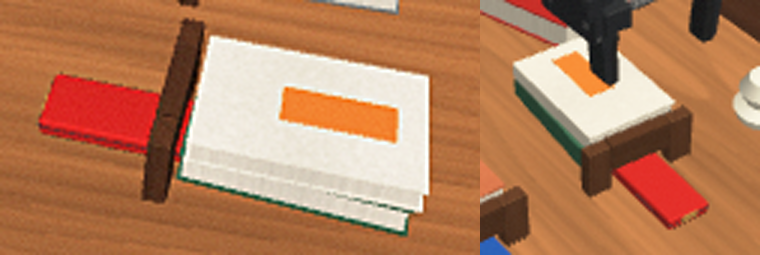

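The crop shows the red top face, with the darker front face visible in the scene view. The book edges look parallel to the case. I'll now fit the top edges from both views and cast the pad corners.

```bash
python3 - <<'E'
from h import *
for n,q in(("scene",[(163,192),(266,189),(267,220),(155,225)]),("side",[(357,246),(462,301),(432,353),(320,287)])):
    im=cv2.imread(f"pics/{n}0.png"); g=cv2.cvtColor(im,cv2.COLOR_BGR2GRAY)
    q=cv2.cornerSubPix(g,np.array(q,np.float32).reshape(-1,1,2),(4,4),(-1,-1),(3,30,.01))[:,0]
    p=ray(camera_params(n),q,.004)[:,:2]; print(n,q.round(1).tolist(),p.round(4).tolist(),p.mean(0).round(4))
    for i in range(4): d=p[(i+1)%4]-p[i]; print('  ',np.hypot(*d).round(4),np.degrees(np.arctan2(d[1],d[0])).round(1))
def edge(n,cols,far):
    im=cv2.imread(f"pics/{n}0.png").astype(float); c=camera_params(n); red=im[:,:,2]-im[:,:,1]
    pts=[]
    for u,lo,hi in cols:
        col=im[lo:hi,u,1]  # green drops going into red
        d=np.diff(col); k=np.argmin(d); w=-d[max(k-1,0):k+2]; 
        pts.append((u,lo+.5+ (np.arange(max(k-1,0),k+2)[:len(w)]*w).sum()/w.sum()))
    p=ray(c,pts,.014)[:,:2]; vx,vy,x,y=cv2.fitLine(p.astype(np.float32),cv2.DIST_HUBER,0,.01,.01).ravel()
    a=vx/vy; print(n,'x at y=.05:',round(x+a*(.05-y),4),'dx/dy',round(a,4),'pts',np.round(p[::4],4).tolist())
edge("scene",[(u,246,262) for u in range(326,354)],1)
edge("side",[(u,155+max(0,(u-330)),173+max(0,(u-330))) for u in range(331,345)],1)
im=cv2.imread("pics/scene0.png"); print(im[258,312:330].tolist())
print(ray(camera_params("scene"),[(323,251),(319.5,265),(375,211)],.014).round(4))
E
```

```text
scene [[163.0, 192.0], [265.5, 189.60000610351562], [264.1000061035156, 221.3000030517578], [154.39999389648438, 225.5]] [[0.5397, -0.4377], [0.4672, -0.1784], [0.5942, -0.1398], [0.6672, -0.3867]] [ 0.5671 -0.2857]
   0.2692 105.6
   0.1328 16.9
   0.2575 -73.5
   0.1373 -158.2
side [[358.6000061035156, 246.39999389648438], [461.6000061035156, 302.29998779296875], [430.0, 353.29998779296875], [318.79998779296875, 284.8999938964844]] [[0.5933, -0.1567], [0.6639, -0.3905], [0.5321, -0.4268], [0.4606, -0.1835]] [ 0.5625 -0.2894]
   0.2442 -73.2
   0.1366 -164.6
   0.2536 106.4
   0.1354 11.5
scene x at y=.05: 0.6666 dx/dy 0.0528 pts [[0.6651, 0.0255], [0.6656, 0.0344], [0.6664, 0.0434], [0.6669, 0.0523], [0.6672, 0.0611], [0.6677, 0.0699], [0.6673, 0.0785]]
side x at y=.05: 0.7022 dx/dy 0.6197 pts [[0.7117, 0.0885], [0.7144, 0.0754], [0.715, 0.0598], [0.6863, 0.0095]]
[[60, 106, 171], [58, 106, 171], [58, 103, 171], [58, 100, 167], [60, 103, 167], [61, 107, 169], [63, 107, 169], [57, 101, 163], [48, 102, 188], [29, 27, 222], [30, 32, 219], [35, 38, 220], [32, 36, 218], [34, 36, 220], [38, 39, 220], [37, 41, 220], [32, 33, 218], [31, 34, 217]]
[[0.6717 0.0201 0.014 ]
 [0.7138 0.0213 0.014 ]
 [0.5059 0.1172 0.014 ]]
```

Estimates: case centreline at x≈0.691 near y=0.05, yaw about 87°, clasp end at y≈0.02. Pad centre is about (0.565,-0.2875), yaw about 106.3°. I'll go above the grasp point and check with the wrist camera.

Request:
carry_out:
  offset:
    - [0.03,0.02,-0.03]
    - [0.036,0.02,-0.03]
    - [0,0,-0.04]
    - [0,0,-0.04]
    - [0,0,0]
    - [0,0,0]
  twist: [-3,0,0,0,0,0]
  grip: 0.088

```text
clock: 0.85
tool_pos: [0.6919, 0.0401, 0.1001]
eef_rot: [-0.707, 0.018, -0.019, 0.707]
contact_force: [0.8, 0.4, 0.4]
opening: 1.001
```

```bash
python3 - <<'E'
from h import *
s=get_state(); print(s['tool_pos'].round(4),R.from_quat(s['eef_rot']).as_matrix().round(3).tolist())
c=camera_params("wrist"); im=snapshot("wrist"); save("pics/w1.png",im); np.save("w1.npy",c,allow_pickle=True)
H,S,V=cv2.split(cv2.cvtColor(im,cv2.COLOR_RGB2HSV))
m=(((H<6)|(H>172))&(S>190)&(V>100)).astype(np.uint8)*255
ct=max(cv2.findContours(m,0,1)[0],key=cv2.contourArea); q=cv2.approxPolyDP(ct,5,True)[:,0]
print(q.tolist(),ray(c,q,.014).round(4)[:,:2].tolist(),cv2.minAreaRect(ray(c,ct[:,0],.014)[:,:2].astype(np.float32)))
E
```

```text
[0.6919 0.0401 0.1001] [[0.999, 0.002, 0.052], [-0.052, 0.0, 0.999], [0.002, -1.0, 0.0]]
[[284, 137], [288, 235], [348, 236], [353, 138]] [[0.6701, 0.0941], [0.6667, 0.0197], [0.7129, 0.0164], [0.7184, 0.0909]] ((0.6922378540039062, 0.05512635409832001), (0.07690507173538208, 0.04892972856760025), 87.00273132324219)
```

View pics/w1.png

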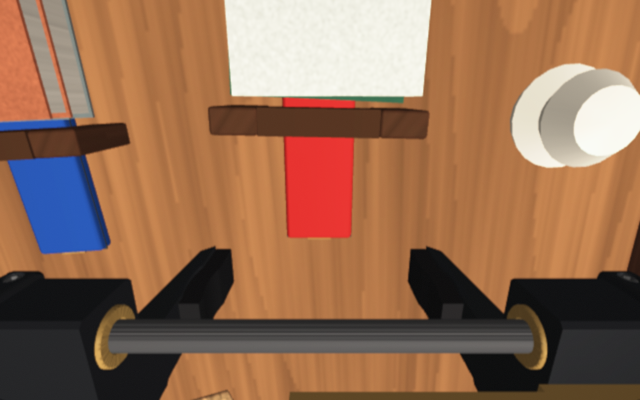

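The wrist view shows the case at columns 284–353, rows 137–236, centred between the fingers and parallel to them. Descending.

Request:
carry_out:
  offset:
    - [0,0,-0.03]
    - [0,0,-0.03]
    - [0,0,-0.02]
    - [0,0,-0.01]
    - [0,0,-0.006]
    - [0,0,0]
    - [0,0,0]
  twist: [0,0,0,0,0,0,0]

```text
clock: 1.78
tool_pos: [0.6917, 0.0401, 0.0036]
eef_rot: [-0.707, 0.018, -0.019, 0.707]
contact_force: [-0.1, 0.5, 0.5]
opening: 1.0
```

Request:
carry_out:
  offset:
    - [0,0,0]
    - [0,0,0]
    - [0,0,0]
    - [0,0,0]
    - [0,0,0]
    - [0,0,0]
  twist: [0,0,0,0,0,0]
  grip: 0.04
  newtons: 20

```text
clock: 2.52
tool_pos: [0.691, 0.04, 0.0027]
eef_rot: [0.707, -0.018, 0.018, -0.707]
contact_force: [0.9, 0.1, 0.5]
opening: 0.564
```

Request:
carry_out:
  offset:
    - [-0.0002,-0.003,0]
    - [-0.0002,-0.004,0]
    - [-0.0003,-0.005,0]
    - [-0.0003,-0.005,0]
    - [-0.0003,-0.005,0]
    - [-0.0003,-0.005,0]
    - [-0.0002,-0.005,0]
    - [-0.0002,-0.005,0]
  twist: [0,0,0,0,0,0,0,0]

```text
clock: 3.52
tool_pos: [0.6892, 0.0056, 0.0028]
eef_rot: [-0.706, 0.018, -0.018, 0.708]
contact_force: [0.3, 7.5, -0.3]
opening: 0.563
```

```bash
python3 - <<'E'
from h import *
s=get_state(); print(s['tool_pos'].round(4),s['contact_force'],s['opening'])
c=camera_params("scene"); im=snapshot("scene"); a=cv2.imread("pics/scene0.png")[225:310,285:465]
b=im[225:310,285:465,::-1]; cv2.imwrite("pics/p1.png",cv2.resize(np.vstack([a,b]),None,fx=3,fy=3,interpolation=2))
E
```

```text
[0.6892 0.0056 0.0028] [ 0.30436446  7.52751797 -0.32006428] 0.5631346594797145
```

View pics/p1.png

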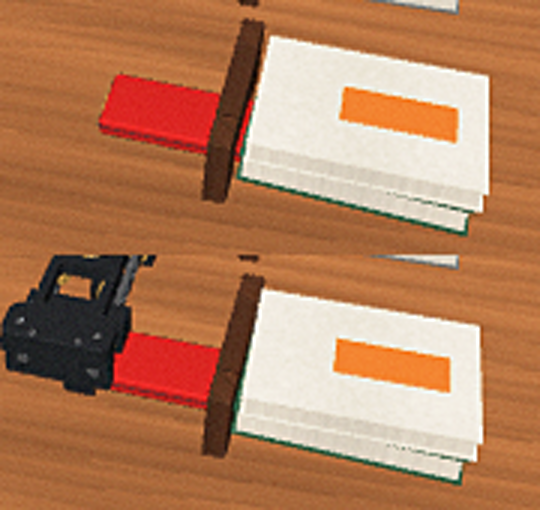

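The crop shows the books only slid a few mm, until they met the bookend, and stayed level. The case follows the fingers. Continuing.

Request:
carry_out:
  offset:
    - [-0.0002,-0.005,0]
    - [-0.0003,-0.005,0]
    - [-0.0002,-0.005,0]
    - [-0.0003,-0.005,0]
    - [-0.0003,-0.005,0]
    - [-0.0003,-0.005,0]
    - [-0.0002,-0.005,0]
    - [-0.0003,-0.005,0]
  twist: [0,0,0,0,0,0,0,0]

```text
clock: 4.58
tool_pos: [0.6868, -0.0387, 0.0027]
eef_rot: [0.707, -0.019, 0.019, -0.706]
contact_force: [0.9, 1.6, -0.4]
opening: 0.565
```

Request:
carry_out:
  offset:
    - [-0.0002,-0.004,0]
    - [-0.0002,-0.004,0]
    - [-0.0002,-0.003,0]
    - [-0.0002,-0.003,0]
    - [-0.0002,-0.003,0]
    - [-0.0002,-0.003,0]
    - [-0.0001,-0.002,0]
    - [0,0,0]
  twist: [0,0,0,0,0,0,0,0]

```text
clock: 5.58
tool_pos: [0.6856, -0.0596, 0.0028]
eef_rot: [0.707, -0.019, 0.019, -0.707]
contact_force: [-0.1, 0.9, -0.0]
opening: 0.566
```

```bash
python3 - <<'E'
from h import *
s=get_state(); print(s['tool_pos'].round(4),s['contact_force'],s['opening'])
im=snapshot("scene"); im2=snapshot("side")
b=im[215:315,255:465,::-1]; t=im2[90:220,250:400,::-1]; cv2.imwrite("pics/p2.png",np.hstack([cv2.resize(b,(480,229),interpolation=2),cv2.resize(t,(264,229),interpolation=2)]))
E
```

```text
[ 0.6856 -0.0596  0.0028] [-0.05615489  0.93425743 -0.01277594] 0.5662354934905356
```

View pics/p2.png

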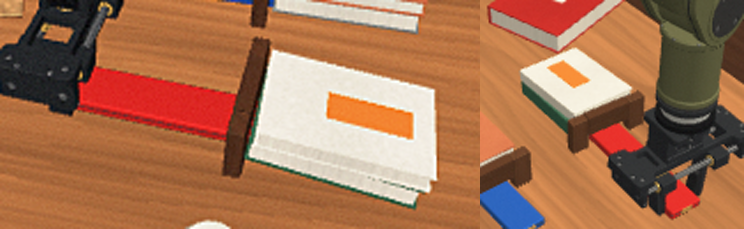

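The case is nearly out and the books are level against the arch. Pulling another 20 mm clears it.

Request:
carry_out:
  offset:
    - [-0.0002,-0.003,0]
    - [-0.0001,-0.003,0]
    - [-0.0002,-0.003,0]
    - [-0.0001,-0.003,0]
    - [-0.0002,-0.004,0]
    - [-0.0002,-0.004,0]
    - [-0.0003,-0.005,0]
    - [0,0,0]
  twist: [0,0,0,0,0,0,0,0]

```text
clock: 6.68
tool_pos: [0.6842, -0.0855, 0.0028]
eef_rot: [0.707, -0.019, 0.019, -0.706]
contact_force: [0.1, -1.3, 1.0]
opening: 0.564
```

Request:
carry_out:
  offset:
    - [-0.0003,-0.005,0]
    - [-0.0003,-0.005,0]
    - [-0.0003,-0.005,0]
    - [-0.0003,-0.005,0]
    - [0,0,0]
  twist: [0,0,0,0,0]

```text
clock: 7.3
tool_pos: [0.683, -0.1055, 0.0028]
eef_rot: [0.707, -0.019, 0.019, -0.706]
contact_force: [0.0, -1.3, 0.9]
opening: 0.566
```

```bash
python3 - <<'E'
from h import *
s=get_state(); print(s['tool_pos'].round(4),s['contact_force'],s['opening'])
c=camera_params("scene"); im=snapshot("scene"); im2=snapshot("side")
b=im[205:315,235:465,::-1]; t=im2[90:220,250:400,::-1]; cv2.imwrite("pics/p3.png",np.hstack([cv2.resize(b,(480,229),interpolation=2),cv2.resize(t,(264,229),interpolation=2)]))
H,S,V=cv2.split(cv2.cvtColor(im,cv2.COLOR_RGB2HSV))
m=(((H<6)|(H>172))&(S>190)&(V>100)).astype(np.uint8)*255; m[:220]=0;m[290:]=0;m[:,:200]=0;m[:,420:]=0
ct=max(cv2.findContours(m,0,1)[0],key=cv2.contourArea); q=cv2.approxPolyDP(ct,3,True)[:,0]
print(q.tolist(),ray(c,q,.014).round(4)[:,:2].tolist())
E
```

```text
[ 0.683  -0.1055  0.0028] [ 0.04439805 -1.26385292  0.91088824] 0.566097643791623
[[266, 247], [268, 258], [339, 273], [347, 257], [278, 240]] [[0.6875, -0.1037], [0.7184, -0.0891], [0.7266, 0.0645], [0.678, 0.0736], [0.6601, -0.0847]]
```

View pics/p3.png

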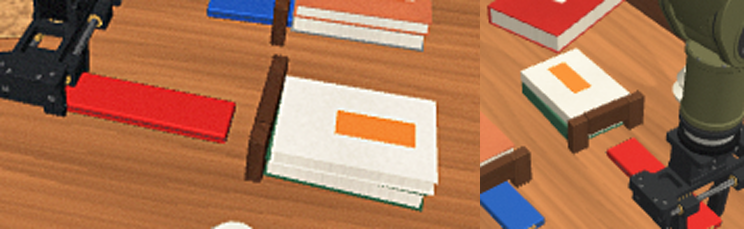

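The case is fully out and flat (far end at y≈0.07), and the books have settled level against the arch. I'll regrip at the case's middle, so it lifts level and the gripper stays away from the box.

Request:
carry_out:
  offset:
    - [0,0,0]
    - [0,0,0]
    - [0,0,0]
    - [0,0,0.02]
    - [0,0,0.03]
    - [0.002,0.038,0]
    - [0.002,0.039,0]
    - [0,0,0]
  twist: [0,0,0,0,0,0,0,0]
  grip: 0.088

```text
clock: 8.4
tool_pos: [0.688, -0.0206, 0.0545]
eef_rot: [-0.705, 0.015, -0.017, 0.709]
contact_force: [-0.0, 0.5, 0.0]
opening: 0.999
```

Request:
carry_out:
  offset:
    - [0,0,-0.03]
    - [0,0,-0.015]
    - [0,0,-0.005]
    - [0,0,0]
    - [0,0,0]
  twist: [0,0,0,0,0]

```text
clock: 9.02
tool_pos: [0.6878, -0.0271, 0.0036]
eef_rot: [-0.707, 0.018, -0.019, 0.707]
contact_force: [0.0, 0.4, 0.2]
opening: 0.999
```

Request:
carry_out:
  offset:
    - [0,0,0]
    - [0,0,0]
    - [0,0,0]
    - [0,0,0]
    - [0,0,0]
    - [0,0,0]
  twist: [0,0,0,0,0,0]
  grip: 0.04
  newtons: 25

```text
clock: 9.78
tool_pos: [0.6871, -0.027, 0.0028]
eef_rot: [-0.707, 0.018, -0.019, 0.707]
contact_force: [0.1, -0.6, 0.8]
opening: 0.563
```

Request:
carry_out:
  offset:
    - [0,0,0.01]
    - [0,0,0.02]
    - [0,0,0.02]
    - [0,0,0]
  twist: [0,0,0,0]

```text
clock: 10.28
tool_pos: [0.6892, -0.027, 0.0558]
eef_rot: [-0.707, 0.017, -0.021, 0.707]
contact_force: [0.3, -0.0, -1.0]
opening: 0.563
```

```bash
python3 - <<'E'
from h import *
s=get_state(); print(s['tool_pos'].round(4),s['contact_force'],s['opening'])
c=camera_params("scene"); im=snapshot("scene"); w=snapshot("wrist")
save("pics/p4.png",np.hstack([im[120:330,60:460],cv2.resize(w,(336,210))]))
print(ray(c,[(105,215)],0).round(3))
cs=camera_params("scene")
H,S,V=cv2.split(cv2.cvtColor(im,cv2.COLOR_RGB2HSV))
m=(((H<6)|(H>172))&(S>190)&(V>100)).astype(np.uint8)*255; m[:190]=0;m[300:]=0;m[:,:200]=0;m[:,420:]=0
z=s['tool_pos'][2]+.011
for ct in cv2.findContours(m,0,1)[0]:
    if cv2.contourArea(ct)>60:
        q=cv2.approxPolyDP(ct,3,True)[:,0]; print(q.tolist(),ray(c,q,z).round(4)[:,:2].tolist())
E
```

```text
[ 0.6892 -0.027   0.0558] [ 0.27175092 -0.00923833 -1.04175905] 0.5633473782305847
[[ 0.655 -0.528  0.   ]]
[[306, 234], [303, 248], [344, 255], [341, 254], [346, 249], [347, 236], [311, 229]] [[0.6838, -0.0146], [0.7255, -0.0107], [0.7265, 0.0717], [0.7251, 0.0656], [0.7091, 0.073], [0.6707, 0.0692], [0.6661, -0.008]]
[[251, 232], [253, 238], [289, 245], [266, 239], [267, 221], [259, 220]] [[0.7035, -0.1273], [0.72, -0.117], [0.7234, -0.04], [0.7169, -0.0903], [0.662, -0.1061], [0.6627, -0.1239]]
```

View pics/p4.png

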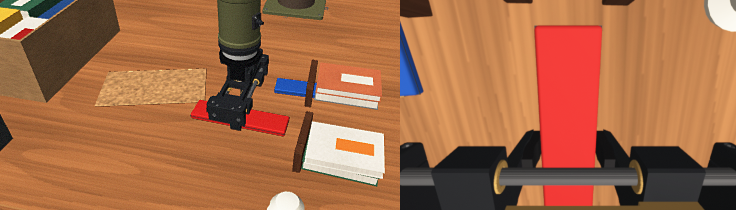

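The case is lifted level and held at its middle, and the box is well clear. Carrying it to the pad.

Request:
carry_out:
  offset:
    - [-0.014,-0.03,0.01]
    - [-0.015,-0.033,0]
    - [-0.016,-0.034,0]
    - [-0.016,-0.034,0]
    - [-0.016,-0.034,0]
    - [-0.016,-0.034,0]
    - [-0.016,-0.032,0]
    - [-0.014,-0.03,0]
  twist: [2,2.5,2.5,2.5,2.5,2.5,2.5,2.3]

```text
clock: 11.38
tool_pos: [0.5627, -0.2891, 0.0619]
eef_rot: [-0.7, -0.1, 0.101, 0.7]
contact_force: [-0.0, 0.3, -0.8]
opening: 0.562
```

Request:
carry_out:
  offset:
    - [0,0,0]
    - [0,0,0]
    - [0,0,-0.02]
    - [0,0,-0.01]
    - [0,0,0]
    - [0,0,0]
  twist: [0,0,0,0,0,0]

```text
clock: 12.12
tool_pos: [0.5643, -0.2877, 0.0327]
eef_rot: [-0.7, -0.1, 0.1, 0.7]
contact_force: [-0.8, -0.3, -1.2]
opening: 0.565
```

```bash
python3 - <<'E'
from h import *
s=get_state(); print(s['tool_pos'].round(4),s['contact_force'],s['opening'],R.from_quat(s['eef_rot']).as_matrix().round(3).tolist())
im=snapshot("scene"); w=snapshot("side")
save("pics/p5.png",np.hstack([im[120:280,100:400],w[200:360,270:520]]))
E
```

```text
[ 0.5643 -0.2877  0.0327] [-0.84540994 -0.26885217 -1.17993213] 0.5652652386122347 [[0.96, 0.0, -0.281], [0.281, 0.0, 0.96], [0.0, -1.0, 0.0]]
```

View pics/p5.png

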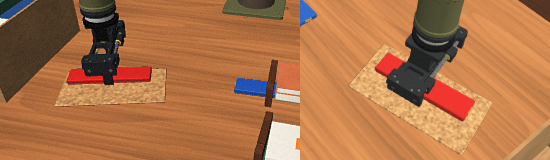

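The case is above the pad, centred and aligned. It rested at TCP z=0.0028 on the table, so it should rest at about 0.0068 on the pad.

Request:
carry_out:
  offset:
    - [0,0,-0.015]
    - [0,0,-0.007]
    - [0,0,-0.003]
    - [0,0,-0.001]
    - [0,0,0]
    - [0,0,0]
  twist: [0,0,0,0,0,0]

```text
clock: 12.98
tool_pos: [0.5645, -0.2881, 0.0069]
eef_rot: [0.7, 0.101, -0.1, -0.7]
contact_force: [0.3, -0.4, -1.5]
opening: 0.564
```

Request:
carry_out:
  offset:
    - [0,0,-0.0005]
    - [0,0,0]
  twist: [0,0]

```text
clock: 13.22
tool_pos: [0.5645, -0.2881, 0.0067]
eef_rot: [0.7, 0.101, -0.1, -0.7]
contact_force: [-0.4, 0.4, 3.9]
opening: 0.564
```

Request:
carry_out:
  offset:
    - [0,0,0]
    - [0,0,0]
    - [0,0,0]
    - [0,0,0]
    - [0,0,0.02]
    - [0,0,0.04]
    - [0,0,0.05]
    - [0,0,0.06]
  twist: [0,0,0,0,0,0,0,0]
  grip: 0.088

```text
clock: 14.22
tool_pos: [0.5636, -0.2878, 0.1786]
eef_rot: [-0.7, -0.1, 0.1, 0.7]
contact_force: [0.6, -0.7, 0.1]
opening: 0.997
```

Request:
carry_out:
  offset:
    - [0,0.03,0.03]
    - [0,0.05,0.03]
    - [0,0.06,0]
    - [0,0.06,0]
    - [0,0,0]
    - [0,0,0]
  twist: [0,0,0,0,0,0]

```text
clock: 14.98
tool_pos: [0.5641, -0.0887, 0.2372]
eef_rot: [0.7, 0.101, -0.1, -0.699]
contact_force: [-0.6, -0.9, 0.3]
opening: 0.998
```

```bash
python3 - <<'E'
from h import *
s=get_state(); print(s['clock'],s['tool_pos'].round(4),s['opening'])
ims={}
for n,b in(("scene",(150,180,275,240)),("side",(310,235,475,360))):
    c=camera_params(n); im=snapshot(n); ims[n]=im
    H,S,V=cv2.split(cv2.cvtColor(im,cv2.COLOR_RGB2HSV))
    m=(((H<6)|(H>172))&(S>190)&(V>100)).astype(np.uint8)*255
    k=np.zeros_like(m); x0,y0,x1,y1=b; k[y0:y1,x0:x1]=m[y0:y1,x0:x1]
    ct=max(cv2.findContours(k,0,1)[0],key=cv2.contourArea)
    print(n,cv2.minAreaRect(ray(c,ct[:,0],.018)[:,:2].astype(np.float32)))
    d=cv2.imread(f"pics/{n}0.png")
save("pics/end.png",np.hstack([ims["scene"][140:310,130:470],ims["side"][90:360,200:480][::1][:, :][0:270]][0:1]+[cv2.resize(ims["side"][90:360,200:480],(176*2-52,170*1))]))
E
```

```text
14.975 [ 0.5641 -0.0887  0.2372] 0.9978397552455699
scene ((0.5723573565483093, -0.28538793325424194), (0.06355971097946167, 0.19798113405704498), 16.392080307006836)
side ((0.5599625706672668, -0.29241710901260376), (0.05376855656504631, 0.19823531806468964), 16.266834259033203)
```

View pics/end.png

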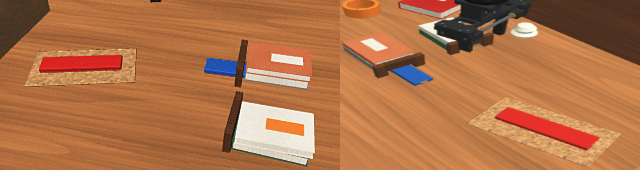

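The final views show the case flat in the middle of the pad, centre about (0.566,-0.289), yaw 106.3°. The books are flat, one on the other, against their bookend. Handing in.

```bash
python3 -c "
from h import *
print(job.finish_job())"
```

```text
the job is handed in; nothing more can be done
None
```

I slid the red case out flat from under its books, regripped it at its middle, laid it on the cork pad and let go. I handed the job in at about 15 s.

- **Case:** It measured at about (0.566, -0.289) m, against a pad centre of about (0.565, -0.288) m. Its length lies within about 0.2° of the pad's. The two camera views of the case's centre differed by about 12 mm in x and 7 mm in y. I averaged them, because each view also takes in a different side face of the case.
- **Books:** In the images they lie flat, one on the other, against the bookend. They slid about 5 mm at the start of the pull and then stopped against the arch. I judged this by eye and did not measure their exact positions.
- **Robot:** The gripper was open and clear of everything at the end. The highest force I saw was about 7.5 N, in the readings taken at the end of each move. None of my checks failed.

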